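# Close the vacuum trap with its squeeze-tab cap

### The job

Close the vacuum trap: take the grey cap by its two squeeze tabs, seat it in the mouth of the fixed metal pot, then, with the tabs squeezed together, turn it clockwise (seen from above) to the stop and let go so that both tabs spring back out and lock it. Work gently, without forcing the cap against the pot, and leave everything else standing where it is.

Things in the scene. Friction and masses are not known exactly. Their poses are not given: they have to be found in the camera images.
- cap: Loose grey cap, 0.2 kg, standing upright on its plug. Origin: centre of the plug's underside, z up. Heights above it, mm: round plug 0 to 22.5, diameter 49, tapering below 8 to 43 at the foot; flange of diameter 80, 22.5 to 28.5; stud 16 wide up to 36.5; two upright tabs 28.5 to 62.5 on the cap's +x and -x sides. A half turn about z gives the same cap.
- cap_grip (a point): Point on the cap's axis 50.5 mm above its origin, midway between the two tabs; axes as the cap's. Each tab is an upright plate 20 mm wide along y and 6 mm thick, with its broad faces to +-x. Their outer faces are 50 mm apart free and 38 mm fully squeezed (4 to 9 N on each, then a hard end).
- cap_lugs (a point): Point on the cap's axis 10.5 mm above its origin; axes as the cap's. Two fixed lugs, 12 mm wide, 8 to 12.5 mm above the origin, reach 30.5 mm from the axis, at -45 and +135 degrees from the cap's +x (counter-clockwise positive from above). Under each tab a steel pawl, 10 mm wide, 15.5 to 21.5 mm above the origin, reaches 29.5 mm from the axis when free, 23.5 when squeezed.
- pot: Fixed metal pot, diameter 86 mm, on a base disc of diameter 120 mm, 8 mm thick; origin under the base's centre, z up. On top it carries a collar of diameter 84 mm, top 118 mm above the origin, with two entry slots on opposite sides along the pot's x axis, except that the collar is set turned by up to 0.35 rad either way about z (not measured: find the slots by feel or by looking).
- mouth (a point): Centre of the collar's top, 118 mm above the pot's origin; axes as the pot's. A bore of diameter 52 mm through a lip 8 mm thick; two slots 17.5 mm wide reach 34.5 mm from the axis. The lugs go down only through the slots, tabs squeezed: cap x axis 0.785 rad counter-clockwise of the slots' line, play 0.09 rad either way. The cap's origin is 8 mm below this point with its lugs on the lip, 22.5 mm when seated.
- lock (a point): Point on the pot's axis 95.5 mm above its origin, where the seated cap's origin lies. Seated, the cap turns clockwise almost freely for 0.785 rad until its x axis lies along the slots, and meets a hard stop 0.02 rad further; counter-clockwise is blocked. There the pawls, let go, spring out into the slots (play 0.1 rad). Vertical play 2 mm under the lip.
- tab_a (a joint): how far the tab on the cap's +x side is pushed in, m: 0 free (sprung out), 0.006 fully squeezed
- tab_b (a joint): the same for the tab on the cap's -x side
- wash_bottle: white plastic bottle, 68 mm wide, 150 mm tall; bystander. Origin: centre of its underside.
- beaker: open glass beaker, 70 mm wide, 85 mm tall; bystander. Origin: centre of its underside.
- sample_jar: amber glass jar with black screw lid, 60 mm wide, 70 mm tall; bystander. Origin: centre of its underside.
- plain_lid: plain grey disc lid without tabs, 72 mm wide, 14 mm thick, lying flat; bystander, not the cap. Origin: centre of its underside.
- spatula: steel lab spatula, a flat bar 190 mm long and 5 mm thick, lying flat; bystander. Origin: centre of its underside.
- gasket: loose black rubber ring, 60 mm wide, 6 mm thick; bystander. Origin: centre of its underside.
Things that resemble listed ones, but are neither listed nor needed, are in the scene too. There is more than one size of the pot; the job needs the largest.

How it is judged:
By the outcome, as a careful person would: the job done as asked, in the order asked, and still so for the second after the job is handed in, with the robot touching nothing.
It also fails if it takes over 72 s, if anything falls off the work surface, if the arm or the gripper's body presses on something with over 40 N, if the wrist force passes 120 N, or if a joint passes its speed limit or range.

### The arm

A 6-joint arm with a two-finger parallel gripper is mounted at the origin on the work surface. World frame = base frame: x ahead of the robot, y to its left, z up, the work surface at z = 0. Lengths are in m, angles in rad, forces in N, time in s.
With the tool pointing down it reaches from about 0.35 to 0.775 m from the base axis. Payload 7.3 kg.
Tool frame: the origin (TCP) lies on the centre line of the jaws, within the pads' length; the fingertips stand 11 mm ahead of it and the grasp point (between the pads) lies 8 mm behind it; z points along the fingers, y is the direction in which the jaws open and shut (so a half turn about z gives the same grasp; the last joint's range is limited). The gripper opens to 92 mm and grips with 3 to 60 N. Pads are 19 mm wide; open, the fingers measure 130 mm over their backs; the gripper's body (75 mm by 190 mm) begins 47 mm behind the grasp point.
Start: joints at [-1.266, 0.342, 1.524, -0, 1.275, -0.146], TCP at [0.229, -0.473, 0.205] pointing down, gripper open.
Joint ranges: [-2.53, 2.53], [-0.77, 2.02], [0.04, 2.7], [-1, 4.14], [0.28, 2.66], [-3.11, 3.11]. Speed limits (rad/s): [2.57, 2.57, 3.14, 3.14, 3.14, 3.14].

### API

Orientations are given as [roll, pitch, yaw] about the fixed x, y, z axes, in that order (R = Rz(yaw) Ry(pitch) Rx(roll)).
In Python, from cell import robot gives the robot as it stands.
- The arm moves only by the tool jog_arm, never from a script. Its argument "deltas" is one flat list of numbers, 6 for each row, row after row: the shift along the world's x, y, z in units of 0.1 m (1.0 is 0.1 m), then the turn, a rotation vector about the world's x, y, z in units of 90 degrees (1.0 is 90 degrees). A call has 1 to 5 rows; each row is the pose to reach, as a shift and turn from the pose commanded when the call began; what a row does not reach only later rows make up. A row lasts 1/12 s, in which the tool goes at most 41.7 mm and 7.16 degrees, less where a joint would pass 70% of its speed; a pose out of reach is approached as far as the arm can. A call with a number of a shift or a turn outside -1 to 1 is refused whole. A call with a gripper value outside its range is refused whole. "claw" is the opening, from 0 (shut) to 1 (fully open), set as the call begins (left out, the last holds). The fingers move at their own pace and stop on an object; "newtons" is the grip in N (left out, the last holds). Time passes only in rows, so rows that repeat a pose let the fingers close. It gives the time, the measured TCP pose, the force and the opening at its end, in the units of the state.
- robot.observe(): the state, without advancing time (a new reading comes with each control period).
- robot.read_camera(name): name is "scene" or "side" or "wrist"; returns the picture (400x640x3 uint8, red, green, blue); there is no depth.
- robot.camera_params(name): a dict with "fx", "fy", "cx", "cy" (pixels), "R" (3x3) and "t" (3): a world point X has camera coordinates R X + t. Camera axes: x right, y down, z forward; pixel columns grow to the right and rows downward; lengths in m; the calibration is good to about 2 mm. A picture is of the moment at which its call begins: read the wrist's pose just before it. camera_params takes no time and is no camera call; for the wrist camera it gives the pose at the moment of the call.
- robot.hand_in(): hands the job in, once; it reports no verdict.
The state is a dict: "time": time; "qpos": joint angles; "qvel": joint speeds; "joint_efforts": joint torques, N m; "tool_pos": TCP position; "tool_rot": TCP orientation; "contact_force": force on the tool from outside, world axes, zero at the start; "torque": the same for the moment, N m; "opening": finger opening in m.
Only numpy, scipy, OpenCV 4.12 (cv2) and the standard library are available. Lean on these libraries where they do the work, as an engineer would, in place of code of your own. Each camera call takes 0.05 s, during which the arm holds its last target. There are 200 camera calls.

## Working session

There is one attempt and no reset: what is moved stays moved. The work goes in short steps, Python scripts to look and compute and a tool call to move; the robot and the scene stay as the last step left them, time stands still between calls to the robot, and variables do not carry over. Pictures are saved under pics/ and viewed, about 8 in all and at most 12, crops included, and the job is handed in when it is done.

Besides the shell and the picture viewer there is one more tool, called after "Request:" as name(argument=value, ...) on one line, values as JSON. jog_arm: Moves the arm, as the interface text tells. Its arguments: {"type":"object","properties":{"deltas":{"type":"array","items":{"type":"number"}},"claw":{"type":"number"},"newtons":{"type":"number"}},"required":["deltas"]}

```bash
mkdir -p pics; ls; python3 - <<'E'
from cell import robot
import cv2,numpy as np
o=robot.observe();print(o)
for n in("scene","side"):
    im=robot.read_camera(n);cv2.imwrite(f"pics/{n}0.png",im[:,:,::-1]);p=robot.camera_params(n)
    print(n,p['fx'],p['cx'],p['cy'],(-np.array(p['R']).T@p['t']).round(3),np.array(p['R']).round(2).tolist())
E
```

```text
pics
{'time': 0.0, 'qpos': array([-1.26601605e+00,  3.42740796e-01,  1.52503202e+00, -7.52100008e-06,
        1.27537684e+00, -1.46012782e-01]), 'qvel': array([ 2.15327538e-03,  5.40939450e-04,  1.09579191e-03, -2.56564764e-05,
        8.23250825e-04,  8.07729269e-04]), 'joint_efforts': array([-7.73945703e-04, -4.31248283e+01, -2.44222176e+01,  7.17244414e-02,
        5.59718348e-02, -1.39545264e-04]), 'tool_pos': array([ 0.22860956, -0.47212199,  0.20423037]), 'tool_rot': array([-3.14005118e+00, -2.19419472e-04,  4.50795082e-01]), 'contact_force': array([0.34919763, 0.41263639, 0.529609  ]), 'torque': array([-0.00364736,  0.0261909 ,  0.04775486]), 'opening': 0.0918473797638983}
scene 412.56902957315543 315.7769241711072 199.66457056390772 [1.113 0.471 0.747] [[-0.64, 0.77, 0.02], [0.49, 0.43, -0.75], [-0.59, -0.47, -0.66]]
side 403.20150021384 325.7937678874184 204.5721242353108 [0.465 0.803 0.727] [[-0.99, -0.12, 0.02], [-0.09, 0.62, -0.78], [0.08, -0.78, -0.62]]
```

View pics/scene0.png

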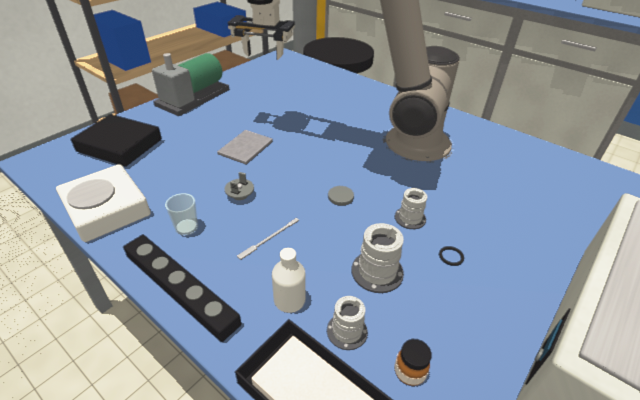

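View pics/side0.png

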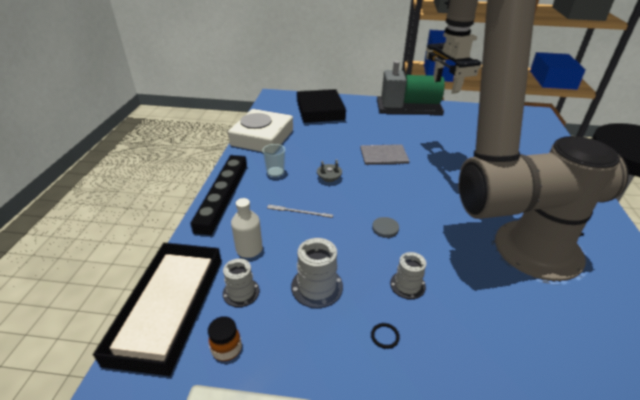

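The scene view shows the cap (with tabs) at about (239,188), and the largest pot with its mouth at about (382,239). In the side view they are at (329,177) and (317,249).

```bash
cat > h.py <<'E'
from cell import robot
import cv2,numpy as np
def ray(p,u,v,z):
    R=np.array(p['R']);c=-R.T@np.array(p['t'])
    d=R.T@np.array([(u-p['cx'])/p['fx'],(v-p['cy'])/p['fy'],1]);return c+d*(z-c[2])/d[2]
def proj(p,X):
    q=np.array(p['R'])@np.array(X)+p['t'];return p['fx']*q[0]/q[2]+p['cx'],p['fy']*q[1]/q[2]+p['cy']
E
python3 - <<'E'
from h import *
s,d=robot.camera_params("scene"),robot.camera_params("side")
print("cap",ray(s,239,190,.0285),ray(d,329,177,.0285))
print("mouth",ray(s,382,239,.118),ray(d,317,249,.118))
p=robot.camera_params("wrist");R=np.array(p['R']);print(p['fx'],-R.T@p['t'],R.round(3))
E
```

```text
cap [ 0.57972132 -0.22914862  0.0285    ] [ 0.56643259 -0.20049391  0.0285    ]
mouth [0.55751625 0.20251007 0.118     ] [0.54797207 0.19828554 0.118     ]
310.8161615472866 [ 0.30500865 -0.43512791  0.38428656] [[ 0.436 -0.9   -0.001]
 [-0.855 -0.415  0.311]
 [-0.281 -0.135 -0.95 ]]
```

Request:
jog_arm(deltas=[0.3,0.22,0,0,0,0,0.6,0.44,0,0,0,0,0.9,0.65,0,0,0,0])

```text
time: 0.35
tool_pos: [0.3192, -0.4067, 0.2045]
tool_rot: [-3.141, -0.0, 0.449]
contact_force: [-0.1, -0.6, -0.3]
opening: 0.0919
```

Request:
jog_arm(deltas=[0.3,0.22,0,0,0,0,0.6,0.44,0,0,0,0,0.9,0.65,0,0,0,0])

```text
time: 0.6
tool_pos: [0.4098, -0.341, 0.2046]
tool_rot: [-3.141, 0.0, 0.451]
contact_force: [0.6, -0.1, -0.7]
opening: 0.0919
```

Request:
jog_arm(deltas=[0.3,0.22,0,0,0,0,0.6,0.44,0,0,0,0,0.9,0.65,0,0,0,0])

```text
time: 0.85
tool_pos: [0.4999, -0.2759, 0.2046]
tool_rot: [-3.141, 0.0, 0.451]
contact_force: [-0.0, -0.5, -0.4]
opening: 0.0918
```

Request:
jog_arm(deltas=[0.3,0.22,0,0,0,0,0.6,0.44,0,0,0,0,0.7,0.6,0,0,0,0,0.7,0.6,0,0,0,0,0.7,0.6,0,0,0,0])

```text
time: 1.27
tool_pos: [0.5689, -0.2166, 0.2042]
tool_rot: [-3.141, 0.001, 0.453]
contact_force: [-0.3, -0.7, 0.8]
opening: 0.0918
```

```bash
python3 - <<'E'
from h import *
o=robot.observe();print(o['time'],o['tool_pos'],o['tool_rot'],o['qpos'])
p=robot.camera_params("wrist");im=robot.read_camera("wrist");cv2.imwrite("pics/w1.png",im[:,:,::-1])
np.save("w1.npy",p,allow_pickle=True)
E
```

```text
1.2667 [ 0.56887432 -0.21657662  0.20416934] [-3.14071228e+00  1.14942238e-03  4.53108104e-01] [-4.89379856e-01  4.99254015e-01  1.27782037e+00 -4.21254559e-04
  1.36590613e+00  6.28394866e-01]
```

View pics/w1.png

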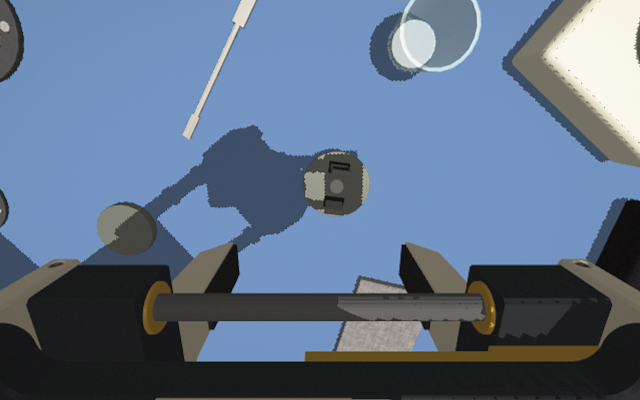

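The wrist view shows the cap's flange at about (336,184), with tabs at about (340,167) and (334,205). I'll zoom in with a crop.

```bash
python3 - <<'E'
from h import *
p=np.load("w1.npy",allow_pickle=True).item()
im=cv2.imread("pics/w1.png");c=im[140:225,290:385];cv2.imwrite("pics/w1c.png",cv2.resize(c,None,fx=6,fy=6,interpolation=cv2.INTER_CUBIC))
for q in((336,184,.0285),(341,166,.0625),(334,204,.0625)):print(ray(p,*q))
E
```

```text
[ 0.57108814 -0.23757733  0.0285    ]
[ 0.59780341 -0.22788329  0.0625    ]
[ 0.5572152  -0.24021856  0.0625    ]
```

View pics/w1c.png

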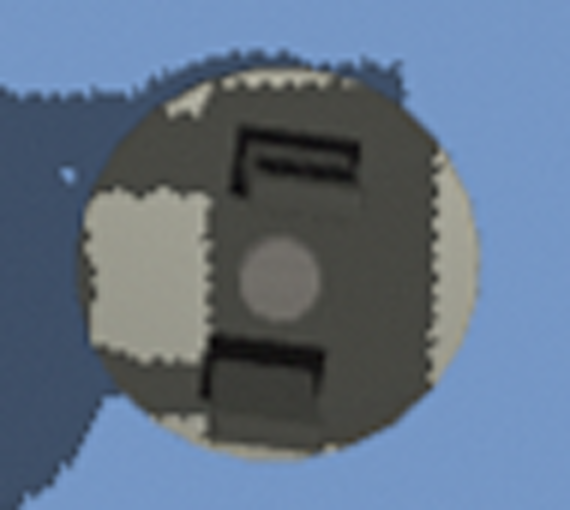

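```bash
python3 - <<'E'
from h import *
p=np.load("w1.npy",allow_pickle=True).item()
r=lambda u,v,z:ray(p,290+u/6,140+v/6,z)
print("flange",r(280,265,.0285),"r",np.linalg.norm(r(80,265,.0285)-r(480,265,.0285)),"stud",r(280,278,.0365))
a,b=r(303,200,.0625),r(263,425,.0625);print("tops",a,b,(a+b)/2,np.linalg.norm(a-b),np.arctan2(*(a-b)[1::-1]))
for q in(((245,128),(360,145)),((215,338),(325,350)),((208,440),(318,450))):
  d=r(*q[1],.0285)-r(*q[0],.0285);print(np.linalg.norm(d),np.arctan2(d[1],d[0])+np.pi/2)
E
```

```text
flange [ 0.57125199 -0.23837604  0.0285    ] r 0.07862852178982777 stud [ 0.57061842 -0.23821608  0.0365    ]
tops [ 0.59061035 -0.2309956   0.0625    ] [ 0.5500922  -0.24361975  0.0625    ] [ 0.57035127 -0.23730768  0.0625    ] 0.04243924677496339 0.30203536272737336
0.02242904854591647 0.3059273887603977
0.022104488669651725 0.3402374108805699
0.022453806581164235 0.35732492202981714
```

The cap is at about (0.571, -0.238) and its x axis lies at about 0.32 rad. The flange measures 78.6 mm against 80 given. I'll move over it and turn the jaws onto the tabs.

Request:
jog_arm(deltas=[0.01,-0.04,-0.1,0,0,0.078,0.02,-0.09,-0.2,0,0,0.156,0.02,-0.13,-0.3,0,0,0.234,0.02,-0.17,-0.3,0,0,0.312,0.02,-0.21,-0.3,0,0,0.39])

```text
time: 1.73
tool_pos: [0.5692, -0.2401, 0.1741]
tool_rot: [-3.14, 0.0, 1.067]
contact_force: [0.3, -0.7, 0.2]
opening: 0.092
```

Request:
jog_arm(deltas=[0,0,-0.1,0,0,0.078,0,0,-0.2,0,0,0.156,0,0,-0.2,0,0,0.234,0,0,-0.2,0,0,0.312,0,0,-0.2,0,0,0.39])

```text
time: 2.15
tool_pos: [0.5695, -0.2401, 0.1548]
tool_rot: [-3.141, -0.0, 1.68]
contact_force: [-0.0, -0.0, -0.3]
opening: 0.092
```

Request:
jog_arm(deltas=[0,0,0,0,0,0.078,0,0,0,0,0,0.135,0,0,0,0,0,0.135,0,0,0,0,0,0.135])

```text
time: 2.48
tool_pos: [0.5699, -0.2397, 0.155]
tool_rot: [-3.141, 0.0, 1.883]
contact_force: [-0.5, 0.5, 0.0]
opening: 0.0916
```

```bash
python3 - <<'E'
from h import *
o=robot.observe();print(o['time'],o['tool_pos'],o['tool_rot'],o['qpos'])
p=robot.camera_params("wrist");im=robot.read_camera("wrist")[:,:,::-1]
np.save("w2.npy",p,allow_pickle=True)
cv2.imwrite("pics/w2f.png",im)
cen=proj(p,[.571,-.238,.0285]);print(cen)
x,y=int(cen[0])-80,max(0,int(cen[1])-60);print(x,y);cv2.imwrite("pics/w2.png",cv2.resize(im[y:y+120,x:x+160],None,fx=5,fy=5,interpolation=cv2.INTER_CUBIC))
E
```

```text
2.4833 [ 0.56993019 -0.23972671  0.15504832] [-3.14145845e+00  1.19352802e-04  1.88345501e+00] [-5.21941542e-01  5.52534448e-01  1.32470286e+00 -1.88364646e-04
  1.26435702e+00 -8.34543389e-01]
(np.float64(320.4165186217511), np.float64(188.4627186256406))
240 128
```

View pics/w2.png

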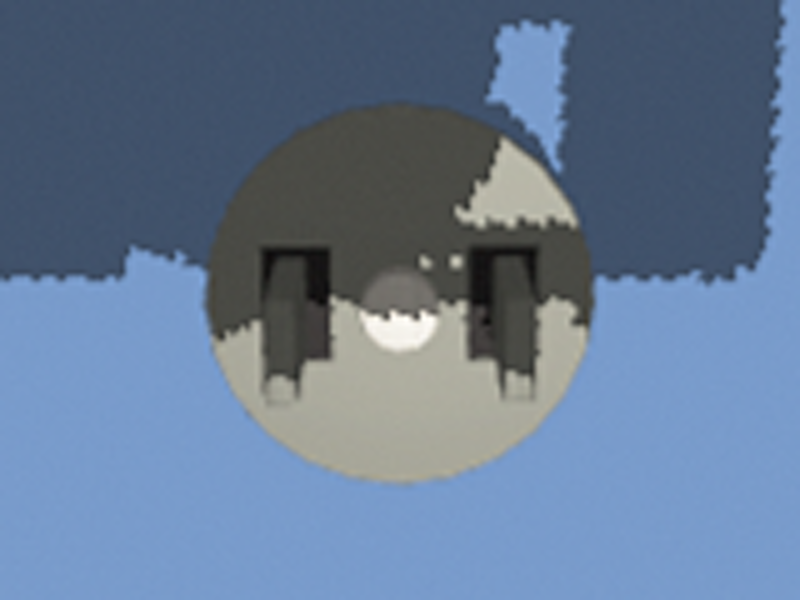

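The cap is centred at about (320,187) in the full image, and its tabs are level with the jaws. I need only about 2.5 mm of correction, then I can descend and squeeze.

Request:
jog_arm(deltas=[0.01,0.025,-0.3,0,0,0,0.01,0.025,-0.6,0,0,0,0.01,0.025,-0.85,0,0,0,0.01,0.025,-1.0,0,0,0])

```text
time: 2.87
tool_pos: [0.57, -0.2357, 0.052]
tool_rot: [-3.139, -0.003, 1.885]
contact_force: [-0.1, -0.1, -0.2]
opening: 0.092
```

Request:
jog_arm(deltas=[0,0,-0.08,0,0,0,0,0,-0.1,0,0,0,0,0,-0.1,0,0,0])

```text
time: 3.12
tool_pos: [0.5718, -0.2364, 0.0451]
tool_rot: [3.142, 0.0, 1.887]
contact_force: [0.3, -0.2, -0.2]
opening: 0.0916
```

Request:
jog_arm(deltas=[0,0,0,0,0,0,0,0,0,0,0,0,0,0,0,0,0,0,0,0,0,0,0,0,0,0,0,0,0,0], claw=0, newtons=22)

```text
time: 3.53
tool_pos: [0.572, -0.2362, 0.0455]
tool_rot: [3.141, 0.001, 1.888]
contact_force: [-0.1, -0.0, -0.6]
opening: 0.0629
```

Request:
jog_arm(deltas=[0,0,0,0,0,0,0,0,0,0,0,0,0,0,0,0,0,0,0,0,0,0,0,0,0,0,0,0,0,0])

```text
time: 3.95
tool_pos: [0.5717, -0.236, 0.0449]
tool_rot: [3.142, -0.0, 1.888]
contact_force: [0.6, -0.7, -0.3]
opening: 0.0297
```

The opening has gone below 38 mm, so the tabs may not be between the pads. I'll look.

```bash
python3 - <<'E'
from h import *
o=robot.observe();print(o['time'],o['opening'])
im=robot.read_camera("wrist")[:,:,::-1];s=robot.read_camera("side")[:,:,::-1]
print(proj(robot.camera_params("side"),[.5717,-.236,.05]))
cv2.imwrite("pics/g1.png",np.vstack([cv2.resize(im[100:400,80:560],(480,300)),cv2.resize(s[100:220,250:410],(480,300),interpolation=cv2.INTER_CUBIC)[:300]]))
E
```

```text
3.95 0.029735266243841447
(np.float64(328.7731498753863), np.float64(164.5666717980235))
```

View pics/g1.png

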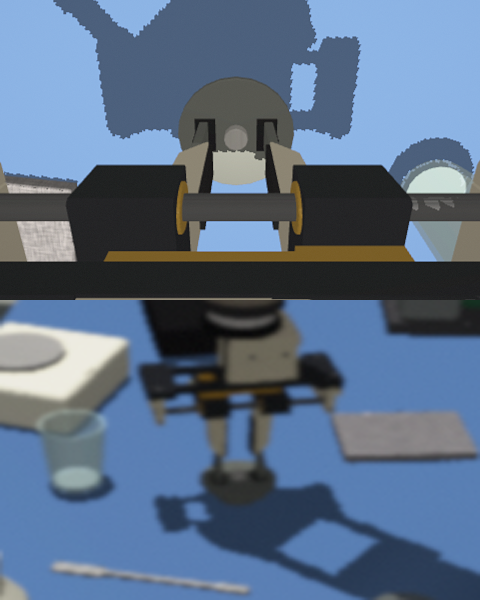

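Request:
jog_arm(deltas=[0,0,0,0,0,0,0,0,0,0,0,0])

```text
time: 4.22
tool_pos: [0.5718, -0.2361, 0.0449]
tool_rot: [3.142, -0.0, 1.888]
contact_force: [0.4, -0.5, 0.4]
opening: 0.0082
```

```bash
python3 - <<'E'
from h import *
o=robot.observe();print(o['time'],o['opening'],o['contact_force'],o['torque'])
im=robot.read_camera("wrist")[:,:,::-1]
cv2.imwrite("pics/g2.png",cv2.resize(im[160:280,230:390],None,fx=5,fy=5,interpolation=cv2.INTER_CUBIC))
E
```

```text
4.2167 0.00823305634608193 [ 0.37724057 -0.48888976  0.38149177] [ 0.0505248  -0.18647269 -0.00466709]
```

View pics/g2.png

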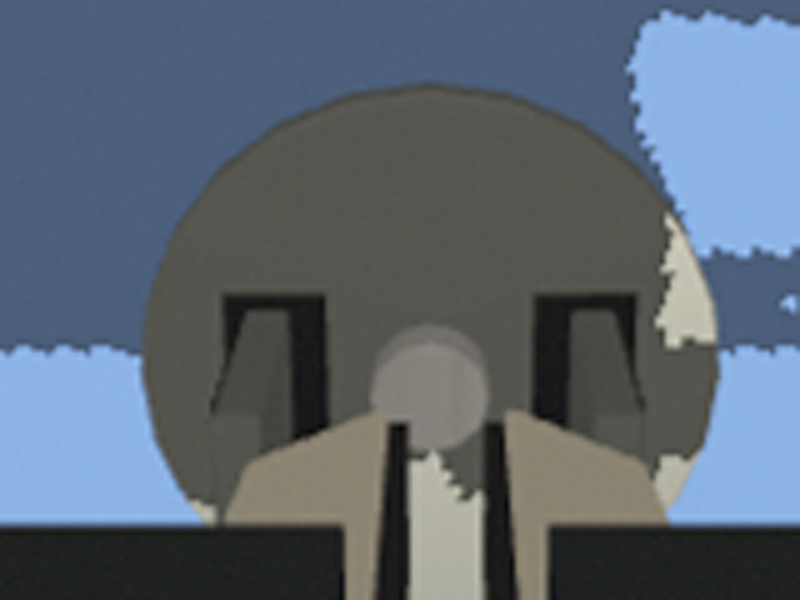

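The fingers passed alongside the tabs without touching the cap, and the force is about zero. I'll recheck the geometry.

```bash
python3 - <<'E'
from h import *
from scipy.spatial.transform import Rotation as Ro
o=robot.observe();p=robot.camera_params("wrist");T=Ro.from_euler('xyz',o['tool_rot']).as_matrix();t=o['tool_pos']
R=np.array(p['R']);c=-R.T@p['t'];print("cam in tool",T.T@(c-t), (R@T).round(3))
cr=lambda u,v:(230+u/5,160+v/5)
for n,q,z in(("flange",(430,365),.0285),("L edge",(143,365),.0285),("R edge",(718,365),.0285),("top edge",(430,85),.0285),("stud",(430,390),.0365),("slotUL",(222,295),.0285),("slotUR",(636,295),.0285)):
  X=ray(p,*cr(*q),z);print(n,X,"tool",(T.T@(X-t)).round(4))
for x in(-.0095,.0095):
  for y in(-.004,.004):
    u,v=proj(p,t+T@[x,y,.011]);print(x,y,(u-230)*5,(v-160)*5)
p=np.load("w2.npy",allow_pickle=True).item();print(ray(p,320,186.6,.0285))
E
```

```text
cam in tool [ 8.52537008e-02 -5.09280561e-05 -1.79944952e-01] [[ 0.     1.     0.   ]
 [-0.95   0.    -0.312]
 [-0.312 -0.     0.95 ]]
flange [ 0.56991653 -0.23683267  0.0285    ] tool [-0.0002 -0.002   0.0164]
L edge [ 0.53251032 -0.24912517  0.0285    ] tool [-0.0002 -0.0413  0.0164]
R edge [ 0.60745239 -0.22449758  0.0285    ] tool [-0.0001  0.0375  0.0164]
top edge [ 0.55774947 -0.19945212  0.0285    ] tool [ 0.0392 -0.0019  0.0164]
stud [ 0.57001677 -0.23691811  0.0365    ] tool [-0.0003 -0.0019  0.0084]
slotUL [ 0.54003497 -0.2358419   0.0285    ] tool [ 0.0101 -0.0301  0.0164]
slotUR [ 0.59318358 -0.21837625  0.0285    ] tool [0.0101 0.0259 0.0164]
-0.0095 -0.004 414.9023372951504 444.4181162534642
-0.0095 0.004 473.8353467640974 444.4318517989967
0.0095 -0.004 414.09238637526784 314.0754969307976
0.0095 0.004 474.7267975480355 314.08950480852764
[ 0.56998806 -0.2362612   0.0285    ]
```

The opening, apparent depth and edge position agree: the real fingertips sit about 37 mm further back than stated. They were at about z=0.071, so they passed over the tab tops at 0.0625. I'll open, go lower while watching the force, and close again.

Request:
jog_arm(deltas=[0,0,0,0,0,0,0,0,0,0,0,0,0,0,0,0,0,0,0,0,0,0,0,0,0,0,0,0,0,0], claw=1)

```text
time: 4.68
tool_pos: [0.5718, -0.2361, 0.0449]
tool_rot: [3.142, 0.0, 1.888]
contact_force: [0.4, 0.2, -0.0]
opening: 0.0333
```

Request:
jog_arm(deltas=[0,0,0,0,0,0,0,0,0,0,0,0,0,0,0,0,0,0,0,0,0,0,0,0,0,0,0,0,0,0])

```text
time: 5.1
tool_pos: [0.5717, -0.2361, 0.0449]
tool_rot: [3.142, -0.0, 1.888]
contact_force: [0.4, 0.6, -0.4]
opening: 0.0667
```

Request:
jog_arm(deltas=[0,0,0,0,0,0,0,0,0,0,0,0,0,0,-0.05,0,0,0,0,0,-0.1,0,0,0,0,0,-0.15,0,0,0])

```text
time: 5.52
tool_pos: [0.5716, -0.236, 0.0293]
tool_rot: [-3.141, -0.0, 1.888]
contact_force: [0.5, 0.0, -0.1]
opening: 0.0913
```

Request:
jog_arm(deltas=[-0.018,-0.006,-0.05,0,0,0,-0.018,-0.006,-0.1,0,0,0,-0.018,-0.006,-0.15,0,0,0,-0.018,-0.006,-0.15,0,0,0])

```text
time: 5.85
tool_pos: [0.5692, -0.2363, 0.0135]
tool_rot: [-3.14, -0.002, 1.888]
contact_force: [0.2, -0.2, 0.2]
opening: 0.0917
```

Request:
jog_arm(deltas=[0,0,0,0,0,0,0,0,0,0,0,0,0,0,0,0,0,0,0,0,0,0,0,0,0,0,0,0,0,0], claw=0, newtons=22)

```text
time: 6.27
tool_pos: [0.5701, -0.2368, 0.0152]
tool_rot: [3.141, 0.0, 1.888]
contact_force: [-0.2, 0.5, 0.3]
opening: 0.0629
```

Request:
jog_arm(deltas=[0,0,0,0,0,0,0,0,0,0,0,0,0,0,0,0,0,0,0,0,0,0,0,0,0,0,0,0,0,0])

```text
time: 6.68
tool_pos: [0.5699, -0.2367, 0.0153]
tool_rot: [3.142, 0.0, 1.888]
contact_force: [-0.7, -0.7, 3.4]
opening: 0.0368
```

```bash
python3 - <<'E'
from h import *
o=robot.observe();print(o)
im=robot.read_camera("wrist")[:,:,::-1]
cv2.imwrite("pics/g3.png",cv2.resize(im[160:320,215:415],None,fx=4,fy=3.75,interpolation=cv2.INTER_CUBIC))
E
```

```text
{'time': 6.6833, 'qpos': array([-5.17756045e-01,  7.01606989e-01,  1.47488005e+00, -9.65824779e-05,
        9.64936499e-01, -8.35041394e-01]), 'qvel': array([-0.00111901,  0.00119583,  0.00088579, -0.00207227, -0.00138675,
        0.0002642 ]), 'joint_efforts': array([ 2.76036467e-01, -5.37272108e+01, -1.96831656e+01,  1.64536214e-01,
       -3.50933578e-01, -4.57871065e-04]), 'tool_pos': array([ 0.56991681, -0.2367237 ,  0.01531182]), 'tool_rot': array([3.14153802e+00, 1.78657865e-04, 1.88813666e+00]), 'contact_force': array([-0.72919317, -0.65007884,  3.44675585]), 'torque': array([ 0.0916357 ,  0.12617433, -0.05586624]), 'opening': 0.036769057663634794}
```

View pics/g3.png

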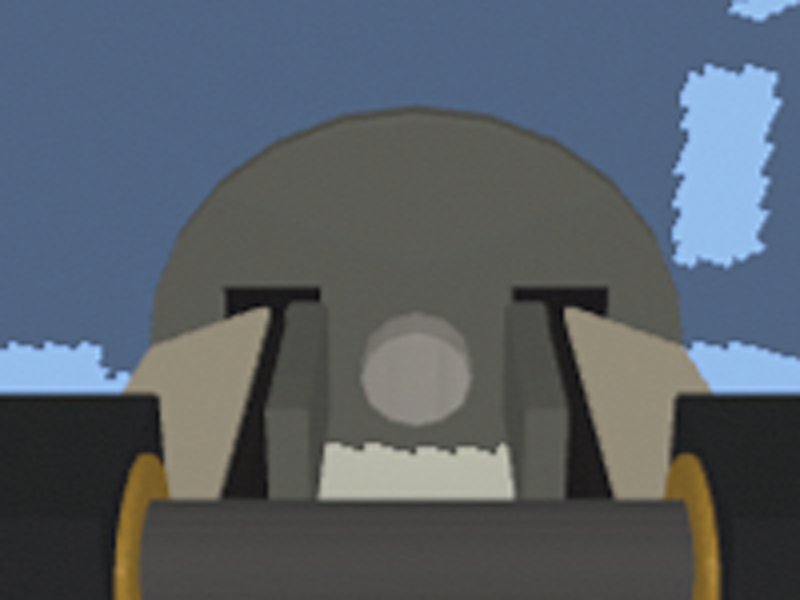

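The cap is gripped: opening is 36.8 mm, and both tabs are against the pads and pushed in. I'll lift it and carry it towards the pot, which lies ahead of the wrist camera at this yaw.

Request:
jog_arm(deltas=[0,0,0.15,0,0,0,0,0,0.4,0,0,0,0,0,0.65,0,0,0,0,0,0.95,0,0,0])

```text
time: 7.07
tool_pos: [0.5688, -0.236, 0.109]
tool_rot: [-3.139, -0.003, 1.888]
contact_force: [0.1, -0.6, -2.1]
opening: 0.037
```

Request:
jog_arm(deltas=[0,0.1,0.3,0,0,0,0,0.3,0.6,0,0,0,0,0.6,0.9,0,0,0,0,0.95,0.9,0,0,0])

```text
time: 7.4
tool_pos: [0.5724, -0.143, 0.2057]
tool_rot: [3.134, 0.007, 1.886]
contact_force: [1.6, 0.2, -2.0]
opening: 0.0368
```

Request:
jog_arm(deltas=[0,0.3,0,0,0,0,0,0.6,0,0,0,0,0,0.9,0,0,0,0])

```text
time: 7.65
tool_pos: [0.5694, -0.0501, 0.1995]
tool_rot: [-3.141, -0.001, 1.888]
contact_force: [-0.5, -0.2, -2.2]
opening: 0.0366
```

Request:
jog_arm(deltas=[0,0.3,0,0,0,0,0,0.6,0,0,0,0,0,0.9,0,0,0,0])

```text
time: 7.9
tool_pos: [0.5694, 0.0399, 0.1993]
tool_rot: [-3.141, -0.001, 1.888]
contact_force: [0.5, -0.6, -2.9]
opening: 0.0367
```

Request:
jog_arm(deltas=[0.1,0.25,0,0,0,0,0.1,0.5,0,0,0,0,0.1,0.75,0,0,0,0,0.1,0.75,0,0,0,0,0.1,0.75,0,0,0,0])

```text
time: 8.32
tool_pos: [0.5794, 0.1145, 0.1991]
tool_rot: [-3.14, -0.0, 1.891]
contact_force: [0.1, 0.2, -2.3]
opening: 0.0363
```

```bash
python3 - <<'E'
from h import *
o=robot.observe();print(o['time'],o['tool_pos'],o['tool_rot'],o['opening'],o['contact_force'])
p=robot.camera_params("wrist");im=robot.read_camera("wrist")[:,:,::-1]
np.save("w3.npy",p,allow_pickle=True)
cv2.imwrite("pics/w3f.png",im);print(proj(p,[.553,.2,.118]))
cv2.imwrite("pics/w3.png",cv2.resize(im[0:240,160:480],None,fx=2.5,fy=2.5,interpolation=cv2.INTER_CUBIC))
E
```

```text
8.3167 [0.57943072 0.11454978 0.19909779] [-3.14023487e+00 -2.37924346e-04  1.89063676e+00] 0.0363415343664115 [ 0.10285999  0.17097414 -2.25658229]
(np.float64(321.26907354501384), np.float64(96.44380105837122))
```

View pics/w3.png

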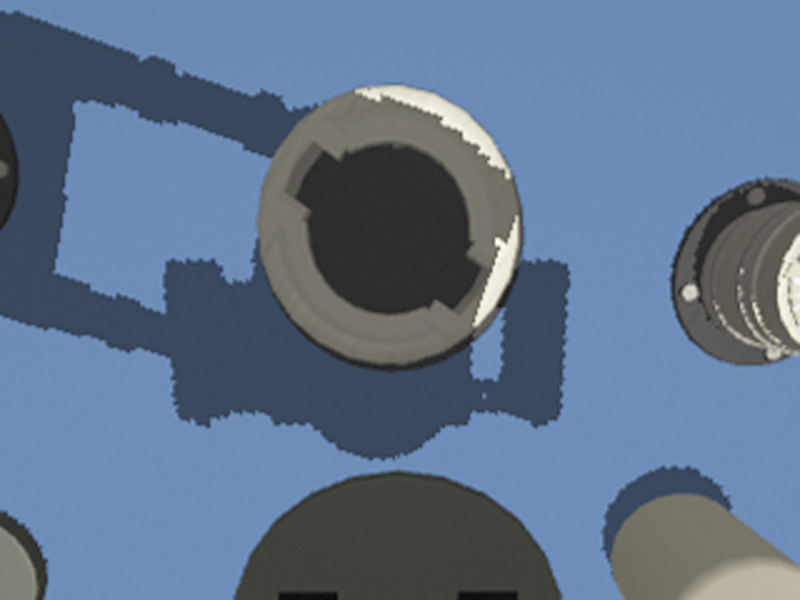

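The pot's mouth is centred at about (389,228) in the crop. Its slots are at upper left (about (303,170)) and lower right (about (474,285)). I'll zoom in for the angle and centre.

```bash
python3 - <<'E'
import cv2
im=cv2.imread("pics/w3f.png")[28:154,258:376]
im=cv2.convertScaleAbs(im,alpha=1.5,beta=10)
cv2.imwrite("pics/w3c.png",cv2.resize(im,None,fx=4.7,fy=4.7,interpolation=cv2.INTER_CUBIC))
E
```

```text
(no output)
```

View pics/w3c.png

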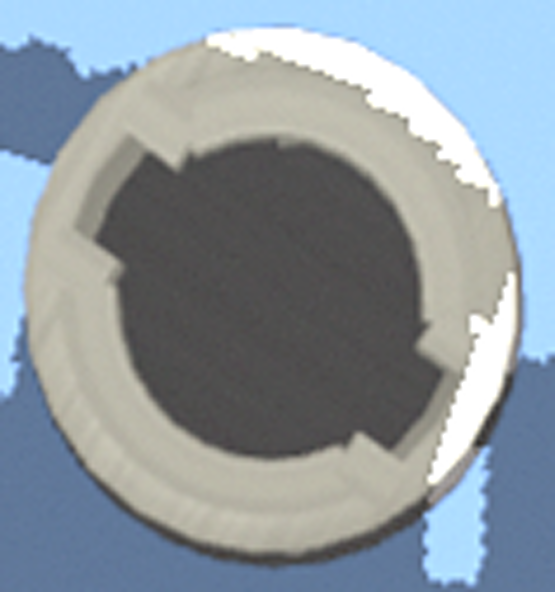

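```bash
python3 - <<'E'
from h import *
p=np.load("w3.npy",allow_pickle=True).item()
P=lambda u,v,z=.118:ray(p,258+u/4.7,28+v/4.7,z)[:2]
R=np.array(p['R']);c=-R.T@p['t'];n=proj(p,[c[0],c[1],.118]);print("nadir",(n[0]-258)*4.7,(n[1]-28)*4.7)
a1,a2,a3,a4=P(132,137),P(75,232),P(398,463),P(447,372)
i1,i2,i3,i4=P(182,168),P(122,270),P(350,435),P(418,345)
print("outer ctr",(a1+a2+a3+a4)/4,"inner ctr",(i1+i2+i3+i4)/4)
print("widths",[np.linalg.norm(x-y).round(4) for x,y in((a1,a2),(a3,a4),(i1,i2),(i3,i4))])
print("diag",np.linalg.norm(a1-a3),np.linalg.norm(a2-a4), "expect",2*34.5)
ang=lambda d:np.arctan2(d[1],d[0])
d=(a1+a2-a3-a4);print("slot ang",ang(d),ang(i1+i2-i3-i4),[ang(x-y) for x,y in((a1,i4),(i1,a4),(a2,i3),(i2,a3),(a1,a4),(a2,a3))])
L,Rr,T,B=P(27,290),P(521,290),P(274,27),P(274,549);print("collar",np.linalg.norm(L-Rr),np.linalg.norm(T-B),(L+Rr+T+B)/4)
L,Rr,T,B=P(118,298),P(422,298),P(271,137),P(271,458);print("bore",np.linalg.norm(L-Rr),np.linalg.norm(T-B),(L+Rr+T+B)/4)
# ellipse points around collar
E
```

```text
nadir 287.95919462645946 348.05748110859685
outer ctr [0.5471761  0.20101107] inner ctr [0.54780214 0.20083729]
widths [np.float64(0.0175), np.float64(0.0171), np.float64(0.0188), np.float64(0.0186)]
diag 0.06822776425925028 0.06631610780194896 expect 69.0
slot ang 2.8577890448232495 2.853698478769939 [np.float64(2.866128472778777), np.float64(2.8395557113525416), np.float64(2.8461723243669375), np.float64(2.8717459003903643), np.float64(2.853982028993293), np.float64(2.8614800391946233)]
collar 0.08292762075265928 0.08246380656235458 [0.54796582 0.20266009]
bore 0.05111460932131053 0.05081785047209475 [0.54763258 0.20179788]
```

Slots lie at -0.286 rad (widths 17.5 and 17.1 mm against 17.5 given). The mouth centre is at about (0.5476, 0.2017), and bore and collar sizes agree to 1.5 mm. Entry yaw is therefore 2.07. I'll move above the mouth.

Request:
jog_arm(deltas=[-0.08,0.22,0,0,0,0.03,-0.16,0.44,0,0,0,0.06,-0.24,0.66,0,0,0,0.09,-0.317,0.873,0,0,0,0.114,-0.317,0.873,-0.2,0,0,0.114])

```text
time: 8.78
tool_pos: [0.5492, 0.2034, 0.1834]
tool_rot: [3.134, 0.0, 2.07]
contact_force: [0.9, -0.4, -2.6]
opening: 0.0364
```

Request:
jog_arm(deltas=[0,0,-0.2,0,0,0,0,0,-0.35,0,0,0,0,0,-0.38,0,0,0,0,0,-0.38,0,0,0])

```text
time: 9.12
tool_pos: [0.5478, 0.1994, 0.1408]
tool_rot: [-3.139, -0.001, 2.066]
contact_force: [0.3, -0.4, -1.2]
opening: 0.0364
```

```bash
python3 - <<'E'
from h import *
o=robot.observe();print(o['time'],o['tool_pos'],o['tool_rot'],o['opening'],o['contact_force'],o['torque'],o['qpos'])
E
```

```text
9.1167 [0.54779722 0.19940389 0.140831  ] [-3.13894603e+00 -5.20379939e-04  2.06579573e+00] 0.036370555867985314 [ 0.28998733 -0.3565581  -1.1574531 ] [ 0.00233455 -0.09014777 -0.02736819] [ 2.17799801e-01  5.03879552e-01  1.45137343e+00 -2.41128866e-04
  1.18902768e+00 -2.77110151e-01]
```

Request:
jog_arm(deltas=[0,0,0,0,0,0,0,0,0,0,0,0])

```text
time: 9.28
tool_pos: [0.5492, 0.2002, 0.1432]
tool_rot: [3.139, 0.001, 2.066]
contact_force: [-0.5, -0.3, -2.8]
opening: 0.0365
```

Request:
jog_arm(deltas=[0,0,0,0,0,0,0,0,0,0,0,0,0,0,0,0,0,0])

```text
time: 9.53
tool_pos: [0.5486, 0.2006, 0.1426]
tool_rot: [3.14, 0.0, 2.067]
contact_force: [-0.7, 0.8, -2.5]
opening: 0.0365
```

Request:
jog_arm(deltas=[-0.01,0.011,-0.04,0,0,0.002,-0.01,0.011,-0.07,0,0,0.002,-0.01,0.011,-0.1,0,0,0.002,-0.01,0.011,-0.13,0,0,0.002,-0.01,0.011,-0.13,0,0,0.002])

```text
time: 9.95
tool_pos: [0.5468, 0.2017, 0.128]
tool_rot: [-3.14, -0.0, 2.07]
contact_force: [0.6, -0.1, -2.3]
opening: 0.0366
```

```bash
python3 - <<'E'
from h import *
o=robot.observe();print(o['tool_pos'],o['contact_force'],o['torque'])
im=robot.read_camera("wrist")[:,:,::-1];s=robot.read_camera("side")[:,:,::-1]
cv2.imwrite("pics/m1.png",np.vstack([cv2.resize(im[130:330,160:480],(640,400)),cv2.resize(s[200:310,260:374],(200,200),interpolation=cv2.INTER_CUBIC).repeat(1,0) if 0 else cv2.resize(s[205:305,240:400],(640,200),interpolation=cv2.INTER_CUBIC)]))
E
```

```text
[0.54679283 0.20165479 0.12797651] [ 0.56732676 -0.13748314 -2.33249932] [ 0.03540085 -0.0669034  -0.03083369]
```

Request:
jog_arm(deltas=[0,0,-0.012,0,0,0,0,0,-0.024,0,0,0,0,0,-0.036,0,0,0,0,0,-0.036,0,0,0])

```text
time: 10.38
tool_pos: [0.5471, 0.2017, 0.1251]
tool_rot: [-3.141, -0.0, 2.07]
contact_force: [-0.1, 0.2, -2.2]
opening: 0.0366
```

Request:
jog_arm(deltas=[0,0,-0.012,0,0,0,0,0,-0.024,0,0,0,0,0,-0.036,0,0,0,0,0,-0.036,0,0,0])

```text
time: 10.72
tool_pos: [0.5471, 0.2017, 0.1214]
tool_rot: [-3.141, -0.0, 2.07]
contact_force: [0.2, -0.5, -1.7]
opening: 0.0368
```

The lugs are already below the lip top with no contact force, so they have entered the slots. Continuing down.

Request:
jog_arm(deltas=[0,0,-0.015,0,0,0,0,0,-0.03,0,0,0,0,0,-0.045,0,0,0,0,0,-0.06,0,0,0,0,0,-0.06,0,0,0])

```text
time: 11.13
tool_pos: [0.5471, 0.2017, 0.1153]
tool_rot: [-3.141, -0.0, 2.07]
contact_force: [-0.1, -0.3, -3.1]
opening: 0.0365
```

Request:
jog_arm(deltas=[0,0,-0.012,0,0,0,0,0,-0.024,0,0,0,0,0,-0.036,0,0,0,0,0,-0.036,0,0,0])

```text
time: 11.47
tool_pos: [0.5471, 0.2017, 0.1118]
tool_rot: [-3.141, -0.0, 2.07]
contact_force: [0.8, 1.0, -2.2]
opening: 0.0365
```

Request:
jog_arm(deltas=[0,0,-0.005,0,0,0,0,0,-0.01,0,0,0,0,0,-0.01,0,0,0])

```text
time: 11.72
tool_pos: [0.5472, 0.2017, 0.111]
tool_rot: [-3.142, 0.0, 2.07]
contact_force: [0.2, -0.1, -2.7]
opening: 0.0364
```

Request:
jog_arm(deltas=[0,0,-0.004,0,0,0,0,0,-0.004,0,0,0])

```text
time: 11.88
tool_pos: [0.5473, 0.2017, 0.1109]
tool_rot: [3.141, 0.0, 2.07]
contact_force: [-1.0, -0.7, -2.5]
opening: 0.0364
```

Request:
jog_arm(deltas=[0,0,-0.005,0,0,0,0,0,-0.005,0,0,0])

```text
time: 12.05
tool_pos: [0.5473, 0.2018, 0.1108]
tool_rot: [3.141, 0.0, 2.07]
contact_force: [-2.1, -1.0, 3.1]
opening: 0.0367
```

Request:
jog_arm(deltas=[0,0,-0.005,0,0,0,0,0,-0.005,0,0,0])

```text
time: 12.22
tool_pos: [0.5474, 0.2018, 0.1108]
tool_rot: [3.141, 0.0, 2.07]
contact_force: [-3.3, -1.0, 5.9]
opening: 0.0365
```

It seated at TCP z 0.1108, exactly as predicted. I'll ease off and turn clockwise.

Request:
jog_arm(deltas=[-0.003,0,0.008,0,0,0,-0.003,0,0.008,0,0,-0.03,-0.003,0,0.008,0,0,-0.07,-0.003,0,0.008,0,0,-0.11,-0.003,0,0.008,0,0,-0.15])

```text
time: 12.63
tool_pos: [0.5475, 0.2019, 0.1108]
tool_rot: [3.14, 0.0, 1.832]
contact_force: [0.4, -0.8, 0.9]
opening: 0.0365
```

Turning freely with low force. Continuing.

Request:
jog_arm(deltas=[0,0,0,0,0,-0.05,0,0,0,0,0,-0.1,0,0,0,0,0,-0.15,0,0,0,0,0,-0.2,0,0,0,0,0,-0.25])

```text
time: 13.05
tool_pos: [0.5475, 0.2019, 0.1108]
tool_rot: [3.14, -0.0, 1.438]
contact_force: [0.7, 0.0, 1.6]
opening: 0.0366
```

Request:
jog_arm(deltas=[0,0,0,0,0,-0.03,0,0,0,0,0,-0.06,0,0,0,0,0,-0.09,0,0,0,0,0,-0.09])

```text
time: 13.38
tool_pos: [0.5475, 0.2018, 0.1108]
tool_rot: [3.14, -0.001, 1.299]
contact_force: [0.9, 1.1, 1.0]
opening: 0.0368
```

```bash
python3 - <<'E'
from h import *
o=robot.observe();print(o['tool_pos'],o['tool_rot'],o['contact_force'],o['torque'],o['opening'])
E
```

```text
[0.54751704 0.2018431  0.11081788] [ 3.14026394e+00 -6.40840146e-04  1.29896037e+00] [0.87610209 1.09906141 0.95494033] [-0.09906559 -0.20408887  0.01942696] 0.03675247472724194
```

Request:
jog_arm(deltas=[0,0,0,0,0,-0.01,0,0,0,0,0,-0.015,0,0,0,0,0,-0.015])

```text
time: 13.63
tool_pos: [0.5478, 0.2019, 0.1108]
tool_rot: [3.14, -0.001, 1.277]
contact_force: [2.8, 1.2, 0.1]
opening: 0.0368
```

```bash
python3 - <<'E'
from h import *
o=robot.observe();print(o['tool_pos'],o['tool_rot'],o['contact_force'],o['torque'],o['opening'])
E
```

```text
[0.54781941 0.20186727 0.1108237 ] [ 3.13970243e+00 -9.43504524e-04  1.27731923e+00] [2.78472667 1.23143376 0.09821737] [ 0.12437953 -0.62635152  0.15144543] 0.03682728678525129
```

Request:
jog_arm(deltas=[0,0,0,0,0,-0.01,0,0,0,0,0,-0.015,0,0,0,0,0,-0.015])

```text
time: 13.88
tool_pos: [0.5482, 0.2019, 0.1109]
tool_rot: [3.139, -0.001, 1.253]
contact_force: [5.4, 0.3, 1.3]
opening: 0.0366
```

```bash
python3 - <<'E'
from h import *
o=robot.observe();print(o['tool_pos'],o['tool_rot'],o['contact_force'],o['torque'],o['opening'])
E
```

```text
[0.54817395 0.20190365 0.11091454] [ 3.13899750e+00 -1.31371706e-03  1.25300668e+00] [5.36178873 0.32486176 1.32557183] [ 0.18272237 -1.08321409  0.25479997] 0.03658472036042579
```

The stop is reached: torque and side force are rising. I'll ease back about 0.02 rad, then let go.

Request:
jog_arm(deltas=[0,0,0,0,0,0.012,0,0,0,0,0,0.012])

```text
time: 14.05
tool_pos: [0.5479, 0.202, 0.1108]
tool_rot: [3.14, -0.001, 1.273]
contact_force: [5.0, 1.8, 0.3]
opening: 0.0363
```

Request:
jog_arm(deltas=[0,0,0,0,0,0,0,0,0,0,0,0,0,0,0,0,0,0,0,0,0,0,0,0,0,0,0,0,0,0], claw=0.8)

```text
time: 14.47
tool_pos: [0.5457, 0.2013, 0.11]
tool_rot: [-3.139, 0.002, 1.272]
contact_force: [-0.0, 0.9, -1.2]
opening: 0.0652
```

Request:
jog_arm(deltas=[0,0,0,0,0,0,0,0,0,0,0,0])

```text
time: 14.63
tool_pos: [0.5463, 0.2015, 0.1102]
tool_rot: [-3.14, 0.001, 1.272]
contact_force: [0.2, -0.7, 0.4]
opening: 0.0729
```

Request:
jog_arm(deltas=[0,0,0.12,0,0,0,0,0,0.35,0,0,0,0,0,0.65,0,0,0,0,0,0.9,0,0,0])

```text
time: 14.97
tool_pos: [0.5466, 0.2016, 0.2017]
tool_rot: [-3.141, 0.001, 1.272]
contact_force: [-0.2, 0.5, -0.1]
opening: 0.0733
```

Request:
jog_arm(deltas=[-0.1,-0.3,0,0,0,0,-0.2,-0.6,0,0,0,0,-0.25,-0.8,0,0,0,0,-0.25,-0.8,0,0,0,0,-0.25,-0.8,0,0,0,0])

```text
time: 15.38
tool_pos: [0.5218, 0.121, 0.2007]
tool_rot: [-3.141, -0.0, 1.27]
contact_force: [-0.1, -0.5, -0.1]
opening: 0.0738
```

```bash
python3 - <<'E'
from h import *
o=robot.observe();print(o['time'],o['tool_pos'],o['tool_rot'])
p=robot.camera_params("wrist");im=robot.read_camera("wrist")[:,:,::-1];s=robot.read_camera("scene")[:,:,::-1]
np.save("w4.npy",p,allow_pickle=True);cv2.imwrite("pics/w4f.png",im);cv2.imwrite("pics/s4.png",s)
u,v=proj(p,[.5476,.2017,.13]);print(u,v);x,y=int(u)-64,max(0,int(v)-75)
print(x,y);a=cv2.resize(im[y:y+150,x:x+128],(512,600),interpolation=cv2.INTER_CUBIC)
b=cv2.resize(s[205:300,340:416],(280,350),interpolation=cv2.INTER_CUBIC)
c=np.zeros((600,280,3),np.uint8);c[:350]=b;c[360:535]=cv2.resize(s,(280,175))
cv2.imwrite("pics/w4.png",np.hstack([a,c]))
E
```

```text
15.3833 [0.52176819 0.12101959 0.20073157] [-3.14149692e+00 -1.07683036e-04  1.27018987e+00]
320.1543329341892 102.58064549826628
256 27
```

View pics/w4.png

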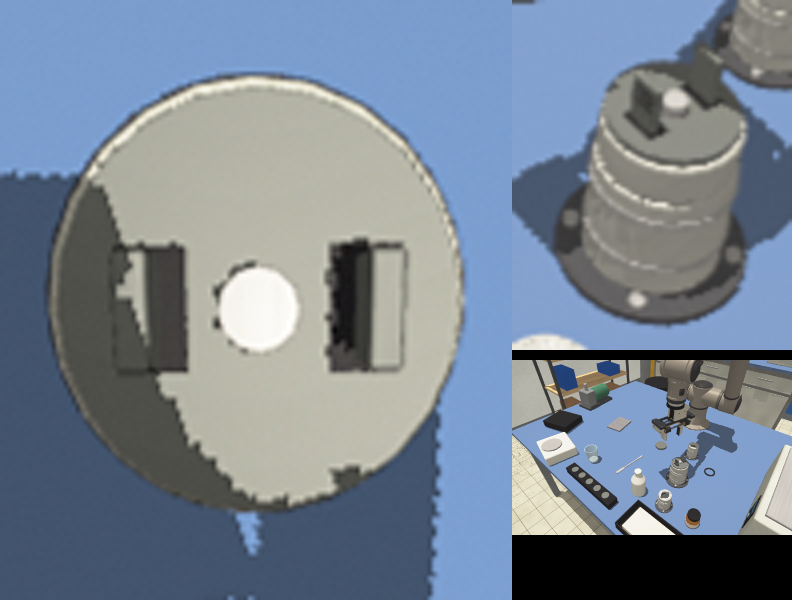

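The cap sits flush on the pot with its tabs in line with the slots. Both tabs are at the outer ends of their openings: about 50 mm over the outer faces after height scaling, which is the free value. The bystanders look unmoved. Handing in.

```bash
python3 - <<'E'
from cell import robot
print(robot.hand_in(),robot.observe()['time'])
E
```

```text
the job is handed in; nothing more can be done
the job is handed in; nothing more can be done
```

The cap is on the largest pot, turned clockwise to its stop and locked, and the job is handed in at about 15.5 s of the 72 s allowed.

- **First grasp:** it closed above the tabs without touching the cap. The wrist images put the fingertips about 37 mm further back than the stated tool data. I opened, went 30 mm lower and gripped the tabs with 22 N. The opening read about 36.5 mm against 38 mm expected.
- **Seating:** I found the slots in the wrist picture at about −0.286 rad. The lugs entered with no contact force, and the cap seated at the predicted height with about 6 N.
- **Turning:** it turned freely for about 0.785 rad, then met the stop at about 5 N side force. I eased back 0.02 rad and let go.

**Last checks:**
- The final pictures show the cap flush on the collar and in line with the slots to about 0.02 rad.
- Both tabs are sprung out, about 50 mm over their outer faces.
- The gripper is clear of everything.
- The bystanders look unmoved, judged by eye from one small view.
- I could not see the pawls inside the slots, so the lock is inferred from the tabs being fully out.

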